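# Prop open the instrument box

### The job

Swing the prop rod at the right side of the beige instrument box up by its black cross handle, so that its tip slides along under the lid's side rail and lifts the lid, and stop as soon as the tip has dropped into the holding hole in that rail. Let go so that the lid stays propped open with the tip in the hole; be gentle, never force the rod against the rail or the hole's far wall, do not let the lid fall, and leave the bottle, cup and weight around the box where they stand.

Things in the scene. Friction and masses are not known exactly. Their poses are not given: they have to be found in the camera images.
- instrument_box: the beige box, 192 mm deep (its x), 258 mm wide (its y), 63 mm high, fixed to the worktop at a varying place and yaw. Origin: centre of its underside; x points away from its front to the hinge side, y to its left, z up. The lid's hinge line is parallel to y at x = +92 mm, z = 29 mm. The prop rod is on its right (-y) side.
- instrument_box_lid: the beige lid, 0.35 to 0.45 kg with its rail. Its frame coincides with the box's frame while shut and tilts with the lid about the hinge line, so the tilt of its z axis is the opening angle. Nothing but the prop holds it: unpropped it falls shut. An aluminium channel runs along its right side (y = -127 to -151 mm, top at z = 63 mm in this frame) with a grey rail inside.
- rail_face (a point): point fixed to the lid in the plane of the grey rail's underside (z = 44 mm in the lid's frame, rail 15 mm wide), 125 mm in front of the hinge line. The rail has one holding hole, a blind slot 18 mm long (lid's x) and 9 mm deep with square edges. The rail is clamped differently each time: the hole's centre is up to 12 mm in front of or behind this point, not reported; find it by feel.
- prop_rod: the steel prop rod. Origin: its pivot, x = 12.5, y = -139, z = 34 mm of the box's frame. It turns about the box's y axis. Stowed (at the start) it points level to the box's front (its own -x), axes parallel to the box's. Turned up and back, its tip meets the rail after about 0.03 rad and lifts the lid while sliding towards the hinge. End stop: 1.95 rad. Let go before the hole, it falls back.
- prop_tip (a point): centre of the ball tip of the rod, 14 mm in diameter, 92 mm from the pivot. Sliding on the rail its z in the lid's frame is 37 mm, in the hole 46 mm. It drops into the hole somewhere between 1.2 and 1.8 rad from stowed; the lid then sinks about 0.06 rad onto it and the rod stops: driven on, it jams on the hole's far wall and the force climbs fast (the rail takes 16 N).
- prop_grip (a point): middle of the black cross handle, a level cylinder 16 mm in diameter, 42 mm long (along the box's y) with a 21 mm end flange, free all round; 70 mm from the pivot, 71 mm out to the right of the rod's plane, 59 mm clear of the lid's channel, 34 mm above the worktop when stowed. It is a sleeve that spins freely on its spindle.
- sample_bottle: bystander: white bottle with a red cap, 47 mm in diameter, 84 mm high; origin at the centre of its underside
- sample_cup: bystander: small white cup, 33 mm in diameter, 21 mm high; origin at the centre of its underside
- brass_weight: bystander: small plain metal weight with a knob, 25 mm in diameter, 32 mm high; origin at the centre of its underside

How it is judged:
By the outcome, as a careful person would: the job done as asked, in the order asked, and still so for the second after the job is handed in, with the robot touching nothing.
It also fails if it takes over 64 s, if anything falls off the work surface, if the arm or the gripper's body presses on something with over 40 N, if the wrist force passes 120 N, or if a joint passes its speed limit or range.

### The arm

A 6-joint arm with a two-finger parallel gripper is mounted at the origin on a cart in front of the work surface, level with it; the furniture and walls round the work are solid. World frame = base frame: x ahead of the robot, y to its left, z up, the work surface at z = 0. Lengths are in m, angles in degrees, forces in N, time in s.
With the tool pointing down it reaches from about 0.4 to 0.825 m from the base axis. Payload 7 kg.
Tool frame: the origin (TCP) lies on the centre line of the jaws, within the pads' length; the fingertips stand 22 mm ahead of it and the grasp point (between the pads) lies 3 mm ahead of it; z points along the fingers, y is the line along which they close (so a half turn about z gives the same grasp; the last joint's range is limited). The gripper opens to 88 mm and grips with 3 to 60 N. Pads are 19 mm wide; open, the fingers measure 130 mm over their backs; the gripper's body (78 mm by 193 mm) begins 47 mm behind the grasp point.
Start: joints at [86.408, 20.546, 0.682, 0, -70.136, -16.507], TCP at [0.232, 0.634, 0.249] pointing down, gripper open.
Joint ranges: [-176.03, 176.03], [-82.01, 121.73], [-58.28, 71.71], [-173.87, 95.51], [-174.79, -0.11], [-173.66, 173.66]. Speed limits (degrees/s): [136.94, 136.94, 172.46, 180, 180, 180].

### API

Orientations are given as [roll, pitch, yaw] about the fixed x, y, z axes, in that order (R = Rz(yaw) Ry(pitch) Rx(roll)).
In Python, from plant import get_state, cams, r gives the robot as it stands.
- The arm moves only by the tool apply_moves, never from a script. Its argument "targets" is a list of rows, each an object with "dp": the shift along the world's x, y, z in m, a list of three; "yaw": the turn about the world's z in degrees. In form: [{"dp": [x, y, z], "yaw": yaw}, ...]. A call has 1 to 20 rows; each row is the pose to reach, as a shift and turn from the pose commanded when the call began; what a row does not reach only later rows make up. A row lasts 1/12 s, in which the tool goes at most 41.7 mm and 7.16 degrees, less where a joint would pass 70% of its speed; a pose out of reach is approached as far as the arm can. A call with a gripper value outside its range is refused whole. "grip" is the gripper command: -1 is fully open, 1 is shut, values between are in proportion, set as the call begins (left out, the last holds). The fingers move at their own pace and stop on an object; "squeeze" is the grip in N (left out, the last holds). Time passes only in rows, so rows that repeat a pose let the fingers close. It gives the time, the measured TCP pose, the force, the opening and the grip force at its end, in the units of the state.
- get_state(): the state, without advancing time (a new reading comes with each control period).
- cams.capture(name): name is "scene" or "side" or "wrist"; returns a dict with "image" (420x560x3 uint8, red, green, blue), "range_z" (420x560 float32, m along the optical axis (not along the pixel's ray), 0 where there is no reading), "fx", "fy", "cx", "cy" (pixels), "R" (3x3) and "t" (3): a world point X has camera coordinates R X + t; the wrist camera has in their place "T_tool_cam" (4x4, takes a point from camera to tool coordinates, whose origin is the TCP and whose axes are the flange's). Camera axes: x right, y down, z forward; pixel columns grow to the right and rows downward; lengths in m; the calibration is good to about 2 mm. A picture is of the moment at which its call begins: read the wrist's pose just before it.
- r.close_job(): hands the job in; it is judged then, once.
The state is a dict: "time_s": time; "joints": joint angles; "qd": joint speeds; "joint_torque": joint torques, N m; "tcp_pos": TCP position; "eef_rot": TCP orientation; "contact_force": force on the tool from outside, world axes, zero at the start; "moment": the same for the moment, N m; "gripper_width": finger opening in m; "gripper_force": force on a finger pad.
Only numpy, scipy, OpenCV 4.12 (cv2) and the standard library are available. Lean on these libraries where they do the work, as an engineer would, in place of code of your own. Each camera call takes 0.05 s, during which the arm holds its last target. There are 200 camera calls.

## Working session

There is one attempt and no reset: what is moved stays moved. The work goes in short steps, Python scripts to look and compute and a tool call to move; the robot and the scene stay as the last step left them, time stands still between calls to the robot, and variables do not carry over. Pictures are saved under pics/ and viewed, at most 10 in all, crops included, and the job is handed in when it is done.

Besides the shell and the picture viewer there is one more tool, called after ">>>" as a command line: name --argument value ..., lists and objects as JSON in quotes. apply_moves: Moves the arm, as the interface text tells. Its arguments: {"type":"object","properties":{"targets":{"type":"array","items":{"type":"object","properties":{"dp":{"type":"array","items":{"type":"number"}},"yaw":{"type":"number"}}}},"grip":{"type":"number"},"squeeze":{"type":"number"}},"required":["targets"]}

```bash
mkdir -p pics
cat > h.py <<'E'
import numpy as np, cv2
from plant import get_state, cams, r
def cap(n):
    return cams.capture(n)
def world(c,u,v):
    z=c["range_z"][v,u]; p=np.stack([(u-c["cx"])/c["fx"]*z,(v-c["cy"])/c["fy"]*z,z],-1)
    return (p-c["t"])@c["R"]
def full(c):
    v,u=np.mgrid[0:420,0:560]; return world(c,u,v)
E
python3 - <<'E'
from h import *
for n in("scene","side"):
    c=cap(n); cv2.imwrite(f"pics/{n}0.png",c["image"][:,:,::-1]); np.savez(n+"0.npz",**c)
    print(n,c["fx"],-c["R"].T@c["t"], c["R"][2])
s=get_state(); print(s["time_s"],s["tcp_pos"],s["eef_rot"],s["contact_force"])
E
```

```text
scene 407.46724456908044 [-0.02344346 -0.28488346  0.56086377] [ 0.72149566  0.35085886 -0.59694395]
side 502.57453933538613 [ 0.56745087 -0.75821467  0.63923819] [ 0.03257854  0.79800772 -0.601766  ]
0.1 [0.23184417 0.63350417 0.24771056] [ 1.79914348e+02 -6.94335177e-03 -2.01063870e+01] [ 0.66177099 -0.34528444 -0.18026793]
```

View pics/scene0.png

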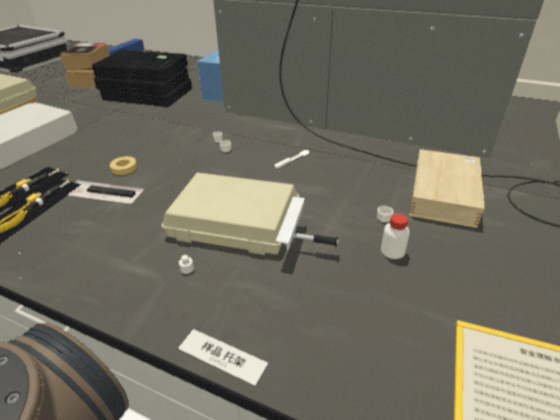

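View pics/side0.png

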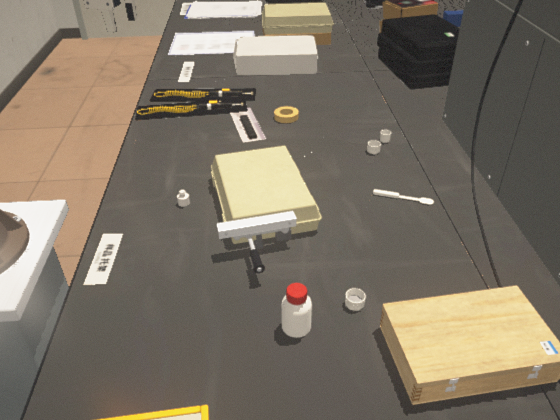

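The box is at scene (235,210), with the channel at its right side (290,220) and the black handle at scene (325,240) / side (258,262). The bottle is at side (296,312) and the cup at (355,300).

Run:
```python
from h import *
for n in("scene","side"):
    c=dict(np.load(n+"0.npz")); P=full(c); im=c["image"]; hsv=cv2.cvtColor(im,cv2.COLOR_RGB2HSV)
    ok=c["range_z"]>0
    roi=np.zeros(ok.shape,bool)
    if n=="scene": roi[165:275,150:345]=1
    else: roi[140:280,200:330]=1
    z=P[...,2]
    top=ok&roi&(z>.056)&(z<.075)
    be=top&(hsv[...,1]>45); ch=top&(hsv[...,1]<=40)
    for nm,m in(("beige",be),("chan",ch)):
        m=cv2.morphologyEx(m.astype(np.uint8),cv2.MORPH_OPEN,np.ones((3,3)))>0
        q=P[m]; rc=cv2.minAreaRect(q[:,:2].astype(np.float32)*1000)
        print(n,nm,len(q),np.round(rc[0],1),np.round(rc[1],1),round(rc[2],1),"z",np.percentile(q[:,2],[5,50,95]).round(4))
    hb=np.zeros_like(roi)
    if n=="scene": hb[228:252,295:345]=1
    else: hb[236:280,244:270]=1
    m=ok&hb&(z>.02)&(z<.055)
    q=P[m];rc=cv2.minAreaRect(q[:,:2].astype(np.float32)*1000)
    print("handle/rod",len(q),np.round(rc[0],1),np.round(rc[1],1),round(rc[2],1)); print(cv2.boxPoints(rc).round(0).tolist(),np.percentile(q[:,2],[5,50,95]).round(4))
    dk=m&(im.max(-1)<60); q=P[dk]; print("dark",len(q),q.mean(0).round(4),q.min(0).round(3),q.max(0).round(3))
    # bystanders
    bb={"scene":{"bottle":(382,215,410,258),"cup":(376,206,394,222),"weight":(178,255,194,274)},"side":{"bottle":(280,284,314,336),"cup":(344,288,367,311),"weight":(175,189,192,207)}}[n]
    for k,(a,b,e,d) in bb.items():
        s=P[b:d,a:e].reshape(-1,3); s=s[(s[:,2]>.012)&(s[:,2]<.1)]; print(k,len(s),np.percentile(s,5,axis=0).round(3),np.percentile(s,95,axis=0).round(3))
```

```text
scene beige 4995 [578.  111.1] [165.8 236.5] 10.0 z [0.0596 0.0616 0.0631]
scene chan 571 [564.1 -31.9] [147.8  24.3] 10.6 z [0.0599 0.0618 0.0633]
handle/rod 275 [556.8 -88.3] [16.6 85.8] 8.0
[[543.0, -47.0], [555.0, -132.0], [571.0, -130.0], [559.0, -45.0]] [0.0303 0.0365 0.0413]
dark 127 [ 0.556  -0.1077  0.0373] [ 0.55  -0.129  0.031] [ 0.564 -0.087  0.043]
bottle 887 [ 0.597 -0.25   0.015] [ 0.628 -0.21   0.083]
cup 117 [ 0.612 -0.219  0.013] [ 0.737 -0.176  0.083]
weight 146 [0.399 0.109 0.013] [0.417 0.128 0.031]
side beige 5187 [577.8 109.7] [165.7 239.7] 10.9 z [0.0607 0.063  0.0648]
side chan 864 [563.4 -28.8] [146.1  36.8] 11.0 z [0.0573 0.0628 0.0647]
handle/rod 319 [563.3 -83.3] [31.9 99.2] 9.1
[[540.0, -37.0], [555.0, -135.0], [587.0, -130.0], [571.0, -32.0]] [0.0258 0.0383 0.0432]
dark 63 [ 0.5604 -0.1213  0.0383] [ 0.551 -0.133  0.028] [ 0.572 -0.087  0.045]
bottle 1265 [ 0.6   -0.254  0.017] [ 0.639 -0.225  0.085]
cup 188 [ 0.706 -0.206  0.013] [ 0.736 -0.175  0.022]
weight 118 [0.401 0.106 0.013] [0.42  0.123 0.032]
```

>>> apply_moves --targets '[{"dp": [0.082, -0.185, 0], "yaw": -30}, {"dp": [0.082, -0.185, 0], "yaw": -30}, {"dp": [0.082, -0.185, 0], "yaw": -30}, {"dp": [0.082, -0.185, 0], "yaw": -30}, {"dp": [0.082, -0.185, 0], "yaw": -30}, {"dp": [0.327, -0.741, -0.1], "yaw": -59.3}, {"dp": [0.327, -0.741, -0.1], "yaw": -59.3}, {"dp": [0.327, -0.741, -0.1], "yaw": -59.3}, {"dp": [0.327, -0.741, -0.1], "yaw": -59.3}, {"dp": [0.327, -0.741, -0.1], "yaw": -59.3}, {"dp": [0.327, -0.741, -0.1], "yaw": -59.3}, {"dp": [0.327, -0.741, -0.1], "yaw": -59.3}, {"dp": [0.327, -0.741, -0.1], "yaw": -59.3}, {"dp": [0.327, -0.741, -0.1], "yaw": -59.3}, {"dp": [0.327, -0.741, -0.1], "yaw": -59.3}, {"dp": [0.327, -0.741, -0.1], "yaw": -59.3}, {"dp": [0.327, -0.741, -0.1], "yaw": -59.3}, {"dp": [0.327, -0.741, -0.1], "yaw": -59.3}, {"dp": [0.327, -0.741, -0.1], "yaw": -59.3}, {"dp": [0.327, -0.741, -0.1], "yaw": -59.3}]' --grip -1

```text
time_s: 1.77
tcp_pos: [0.5593, -0.1099, 0.1476]
eef_rot: [179.9, -0.0, -79.4]
contact_force: [0.4, 1.2, -0.5]
gripper_width: 0.0877
gripper_force: 0.0
```

>>> apply_moves --targets '[{"dp": [0, 0, 0], "yaw": 0}, {"dp": [0, 0, 0], "yaw": 0}, {"dp": [0, 0, 0], "yaw": 0}, {"dp": [0, 0, 0], "yaw": 0}]'

```text
time_s: 2.1
tcp_pos: [0.5587, -0.1064, 0.1487]
eef_rot: [-180.0, 0.0, -79.4]
contact_force: [0.3, -0.1, -0.4]
gripper_width: 0.0876
gripper_force: 0.0
```

Run:
```python
from h import *
from scipy.spatial.transform import Rotation as Ro
s=get_state(); print(s["tcp_pos"],s["eef_rot"],s["contact_force"],s["joints"])
c=cap("wrist"); cv2.imwrite("pics/w1.png",c["image"][:,:,::-1])
Rw=Ro.from_euler("xyz",s["eef_rot"],degrees=True).as_matrix(); T=c["T_tool_cam"]
v,u=np.mgrid[0:420,0:560]; z=c["range_z"]; p=np.stack([(u-c["cx"])/c["fx"]*z,(v-c["cy"])/c["fy"]*z,z],-1)
P=(p@T[:3,:3].T+T[:3,3])@Rw.T+s["tcp_pos"]
a=np.radians(10.6); R2=np.array([[np.cos(a),-np.sin(a)],[np.sin(a),np.cos(a)]])
m=(z>0)&(P[...,2]>.022)&(P[...,2]<.055)&(abs(P[...,0]-.559)<.03)&(P[...,1]<-.085)&(P[...,1]>-.14)
q=P[m]; rc=cv2.minAreaRect(q[:,:2].astype(np.float32)*1000); print(len(q),rc,np.percentile(q[:,2],[2,50,98]))
np.save("w1P.npy",P)
```

```text
[ 0.55868338 -0.10638989  0.14870098] [-1.79998380e+02  6.26768479e-03 -7.93541344e+01] [ 0.28684961 -0.07626686 -0.38167689] [ 8.92329450e+00  1.55421763e+01 -2.06323545e+01 -7.82146670e-03
 -5.38240385e+01  1.72718765e+00]
965 ((562.7861938476562, -108.15782165527344), (20.21470832824707, 47.26302719116211), 7.270660877227783) [0.03401521 0.04104205 0.04438745]
```

View pics/w1.png

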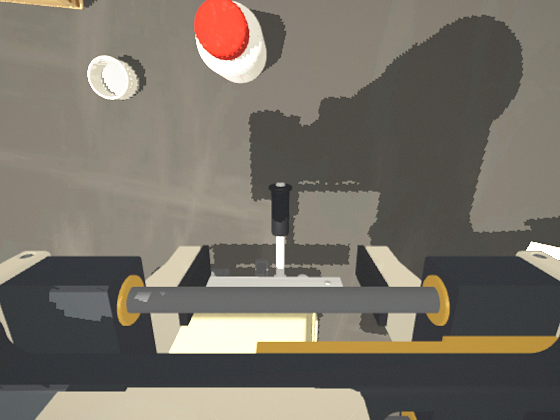

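The handle is at (281,180–235), upright in the image and centred between the fingers. Next I descend.

>>> apply_moves --targets '[{"dp": [0.003, -0.002, -0.03], "yaw": 0}, {"dp": [0.003, -0.002, -0.06], "yaw": 0}, {"dp": [0.003, -0.002, -0.085], "yaw": 0}, {"dp": [0.003, -0.002, -0.1], "yaw": 0}, {"dp": [0.003, -0.002, -0.112], "yaw": 0}, {"dp": [0.003, -0.002, -0.112], "yaw": 0}, {"dp": [0.003, -0.002, -0.112], "yaw": 0}, {"dp": [0.003, -0.002, -0.112], "yaw": 0}]'

```text
time_s: 2.82
tcp_pos: [0.5627, -0.1084, 0.0377]
eef_rot: [-179.9, -0.0, -79.3]
contact_force: [-0.6, 0.1, 1.1]
gripper_width: 0.0877
gripper_force: 0.0
```

>>> apply_moves --targets '[{"dp": [0, 0, 0], "yaw": 0}, {"dp": [0, 0, 0], "yaw": 0}, {"dp": [0, 0, 0], "yaw": 0}, {"dp": [0, 0, 0], "yaw": 0}, {"dp": [0, 0, 0], "yaw": 0}, {"dp": [0, 0, 0], "yaw": 0}, {"dp": [0, 0, 0], "yaw": 0}, {"dp": [0, 0, 0], "yaw": 0}, {"dp": [0, 0, 0], "yaw": 0}, {"dp": [0, 0, 0], "yaw": 0}, {"dp": [0, 0, 0], "yaw": 0}, {"dp": [0, 0, 0], "yaw": 0}]' --grip 1 --squeeze 10

```text
time_s: 3.82
tcp_pos: [0.5619, -0.1092, 0.0365]
eef_rot: [180.0, -0.0, -79.4]
contact_force: [-0.1, -0.8, 0.5]
gripper_width: 0.0155
gripper_force: 10.0
```

>>> apply_moves --targets '[{"dp": [0.0001, 0, 0.0035], "yaw": 0}, {"dp": [0.0003, 0.0001, 0.007], "yaw": 0}, {"dp": [0.0008, 0.0001, 0.0105], "yaw": 0}, {"dp": [0.0014, 0.0003, 0.0139], "yaw": 0}, {"dp": [0.0021, 0.0004, 0.0173], "yaw": 0}, {"dp": [0.0031, 0.0006, 0.0207], "yaw": 0}, {"dp": [0.0031, 0.0006, 0.0207], "yaw": 0}, {"dp": [0.0031, 0.0006, 0.0207], "yaw": 0}]'

```text
time_s: 4.48
tcp_pos: [0.565, -0.1086, 0.0575]
eef_rot: [-180.0, 0.0, -79.4]
contact_force: [0.5, 0.3, -3.7]
gripper_width: 0.0155
gripper_force: 10.0
```

```bash
cat >> h.py <<'E'
A=np.radians(10.6); O=np.array([.578,.110]); ex=np.array([np.cos(A),np.sin(A)]); ey=np.array([-np.sin(A),np.cos(A)])
def lid(n):
    c=cap(n); P=full(c); hsv=cv2.cvtColor(c["image"],cv2.COLOR_RGB2HSV)
    d=P[...,:2]-O; bx=d@ex; by=d@ey; Z=P[...,2]
    m=(c["range_z"]>0)&(hsv[...,1]>45)&(abs(by)<.115)&(bx>-.09)&(bx<.075)&(Z>.045)
    x,z=bx[m],Z[m]
    m2=np.ones(len(x),bool)
    for _ in range(8):
        p=np.polyfit(x[m2],z[m2],1); e=z-np.polyval(p,x); m2=abs(e)<max(.004,2*np.median(abs(e[m2])))
    return -np.degrees(np.arctan(p[0])),m2.sum(),c
def st(th0=None):
    s=get_state(); f=s["contact_force"]; g=np.array(s["tcp_pos"]); b=(g[:2]-O)@ex
    fx=f[:2]@ex; dx=b-.0125; dz=g[2]-.003-.034; th=np.arctan2(dz,-dx)
    print("t",round(s["time_s"],2),"grip bx,z mm",round(b*1e3,1),round(g[2]*1e3-3,1),"r",round(np.hypot(dx,dz)*1e3,1),"th",round(th,3),"Fx Fy Fz",fx.round(1),(f[:2]@ey).round(1),f[2].round(1),"Ft",round(fx*np.sin(th)+f[2]*np.cos(th),1),"Fr",round(-fx*np.cos(th)+f[2]*np.sin(th),1),"M",np.round(s["moment"],2))
    d=np.array([-.0795-.092*np.cos(th),.005+.092*np.sin(th)]); al=lambda Z:np.degrees(np.arctan2(d[1],-d[0])-np.arctan2(Z,np.sqrt(d@d-Z*Z)))
    print("pred slide/hole lid",al(.008).round(2),al(.017).round(2),"X",round(np.sqrt(d@d-64e-6)*1e3,1))
    for n in("scene","side"):
        a=lid(n); print(n,round(a[0],2),a[1])
E
python3 -c "
from h import *
st()"
```

```text
t 4.48 grip bx,z mm -53.0 54.5 r 68.6 th 0.304 Fx Fy Fz 0.6 0.2 -3.7 Ft -3.4 Fr -1.7 M [-0.19 -0.11 -0.01]
pred slide/hole lid 8.32 5.28 X 170.2
scene 7.86 3688
side 3.17 552
```

>>> apply_moves --targets '[{"dp": [0.0011, 0.0002, 0.0033], "yaw": 0}, {"dp": [0.0024, 0.0004, 0.0066], "yaw": 0}, {"dp": [0.0037, 0.0007, 0.0098], "yaw": 0}, {"dp": [0.0053, 0.001, 0.0129], "yaw": 0}, {"dp": [0.0071, 0.0013, 0.0159], "yaw": 0}, {"dp": [0.0089, 0.0017, 0.0188], "yaw": 0}, {"dp": [0.0109, 0.002, 0.0217], "yaw": 0}, {"dp": [0.0109, 0.002, 0.0217], "yaw": 0}, {"dp": [0.0109, 0.002, 0.0217], "yaw": 0}]'

```text
time_s: 5.33
tcp_pos: [0.5762, -0.1065, 0.0794]
eef_rot: [-180.0, -0.0, -79.4]
contact_force: [-0.3, -0.6, -2.9]
gripper_width: 0.0157
gripper_force: 10.0
```

```bash
sed -i 's/O=np.array(\[.578,.110\])/O=np.array([.5794,.1103])/' h.py; python3 -c "
from h import *
st()"
```

```text
t 5.33 grip bx,z mm -43.0 76.4 r 69.8 th 0.653 Fx Fy Fz -0.4 -0.5 -2.9 Ft -2.5 Fr -1.4 M [-0.14  0.16 -0.  ]
pred slide/hole lid 18.95 15.8 X 164.1
scene 65.87 7665
side 6.93 1030
```

>>> apply_moves --targets '[{"dp": [0.0022, 0.0004, 0.0027], "yaw": 0}, {"dp": [0.0044, 0.0008, 0.0053], "yaw": 0}, {"dp": [0.0069, 0.0013, 0.0078], "yaw": 0}, {"dp": [0.0093, 0.0017, 0.0102], "yaw": 0}, {"dp": [0.012, 0.0022, 0.0125], "yaw": 0}, {"dp": [0.0147, 0.0028, 0.0146], "yaw": 0}, {"dp": [0.0176, 0.0033, 0.0165], "yaw": 0}, {"dp": [0.0205, 0.0038, 0.0184], "yaw": 0}, {"dp": [0.0205, 0.0038, 0.0184], "yaw": 0}, {"dp": [0.0205, 0.0038, 0.0184], "yaw": 0}]'

```text
time_s: 6.27
tcp_pos: [0.5975, -0.1026, 0.0979]
eef_rot: [-179.9, -0.0, -79.4]
contact_force: [-0.5, -2.1, -2.5]
gripper_width: 0.0159
gripper_force: 10.0
```

Run:
```python
from h import *
st()
a=[cv2.resize(cap(n)["image"][y:y+210,x:x+280],None,fx=1.42,fy=1.42) for n,y,x in(("scene",100,120),("side",90,140))]
cv2.imwrite("pics/c2.png",np.hstack(a)[:,:,::-1])
```

```text
t 6.27 grip bx,z mm -21.4 94.9 r 69.7 th 1.063 Fx Fy Fz -0.9 -2.0 -2.5 Ft -2.0 Fr -1.7 M [-0.25  0.09 -0.02]
pred slide/hole lid 31.46 28.03 X 150.5
scene 73.94 5236
side -35.98 1084
```

View pics/c2.png

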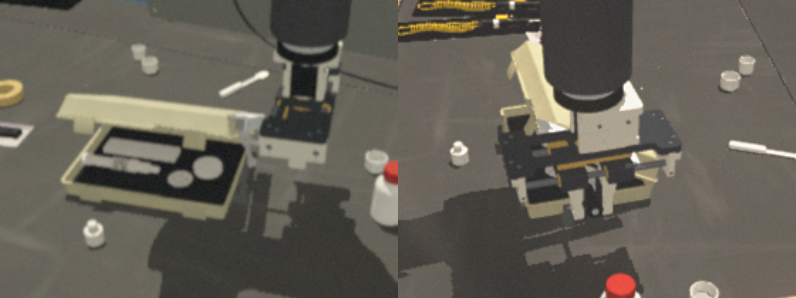

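The scene view shows the lid open with its front band along (60–245, 95–135). The side view is blocked by the gripper, so I'll use the lid's upper front edge height in the scene camera as the lid angle gauge.

```bash
cat >> h.py <<'E'
from scipy.optimize import brentq
def lid(n):
    c=cap("scene"); P=full(c); hsv=cv2.cvtColor(c["image"],cv2.COLOR_RGB2HSV)
    d=P[...,:2]-O; bx=d@ex; by=d@ey; Z=P[...,2]
    m=(c["range_z"]>0)&(hsv[...,1]>35)&(hsv[...,0]>18)&(hsv[...,0]<40)&(abs(by)<.11)&(bx>-.1)&(bx<.09)&(Z>.075)&(Z<.24)
    # per-slice top edge height: 93rd pct in slices of y
    k=((by[m]+.11)/.01).astype(int); z=Z[m]
    hs=[np.percentile(z[k==i],96) for i in range(22) if (k==i).sum()>15]
    h=np.median(hs)
    return np.degrees(brentq(lambda a:.029+.186*np.sin(a)+.034*np.cos(a)-h,0,1.2)),len(hs),h.round(4)
def st2():
    import io,contextlib
    b=io.StringIO()
    with contextlib.redirect_stdout(b): st()
    print("\n".join(b.getvalue().splitlines()[:2])); print(lid(0))
E
python3 -c "
from h import *
st2()"
```

```text
t 6.47 grip bx,z mm -21.9 94.6 r 69.7 th 1.054 Fx Fy Fz -0.2 -0.5 -3.3 Ft -1.8 Fr -2.8 M [-0.35 -0.05 -0.01]
pred slide/hole lid 31.19 27.77 X 150.9
(np.float64(27.338403306797908), 22, np.float64(0.1446))
```

>>> apply_moves --targets '[{"dp": [0.0015, 0.0003, 0.0008], "yaw": 0}, {"dp": [0.003, 0.0006, 0.0016], "yaw": 0}, {"dp": [0.003, 0.0006, 0.0016], "yaw": 0}, {"dp": [0.003, 0.0006, 0.0016], "yaw": 0}]'

```text
time_s: 6.95
tcp_pos: [0.5991, -0.1023, 0.0988]
eef_rot: [180.0, -0.0, -79.4]
contact_force: [-2.2, -2.2, -3.0]
gripper_width: 0.0154
gripper_force: 10.0
```

```bash
python3 -c "
from h import *
st2()"
```

```text
t 6.95 grip bx,z mm -19.7 95.8 r 69.7 th 1.091 Fx Fy Fz -2.5 -1.8 -3.0 Ft -3.7 Fr -1.5 M [-0.76  0.89  0.01]
pred slide/hole lid 32.3 28.84 X 149.4
(np.float64(28.36888538080271), 22, np.float64(0.1473))
```

>>> apply_moves --targets '[{"dp": [0.0009, 0.0002, 0.0005], "yaw": 0}, {"dp": [0.0018, 0.0003, 0.0009], "yaw": 0}, {"dp": [0.0026, 0.0005, 0.0013], "yaw": 0}, {"dp": [0.0026, 0.0005, 0.0013], "yaw": 0}, {"dp": [0.0026, 0.0005, 0.0013], "yaw": 0}]'

```text
time_s: 7.52
tcp_pos: [0.6024, -0.1016, 0.1005]
eef_rot: [-180.0, -0.0, -79.4]
contact_force: [-2.9, -3.3, -2.8]
gripper_width: 0.0157
gripper_force: 10.0
```

```bash
python3 -c "
from h import *
st2()"
```

```text
t 7.52 grip bx,z mm -16.4 97.5 r 69.7 th 1.144 Fx Fy Fz -3.5 -2.7 -2.8 Ft -4.3 Fr -1.1 M [-0.95  0.74 -0.02]
pred slide/hole lid 33.93 30.41 X 147.1
(np.float64(29.716612352905287), 22, np.float64(0.1507))
```

>>> apply_moves --targets '[{"dp": [0.0009, 0.0002, 0.0004], "yaw": 0}, {"dp": [0.0018, 0.0003, 0.0008], "yaw": 0}, {"dp": [0.0027, 0.0005, 0.0012], "yaw": 0}, {"dp": [0.0027, 0.0005, 0.0012], "yaw": 0}, {"dp": [0.0027, 0.0005, 0.0012], "yaw": 0}]'

```text
time_s: 8.08
tcp_pos: [0.605, -0.1012, 0.1016]
eef_rot: [-180.0, -0.0, -79.4]
contact_force: [-2.6, -3.1, -3.3]
gripper_width: 0.0157
gripper_force: 10.0
```

```bash
python3 -c "
from h import *
st2()"
```

```text
t 8.08 grip bx,z mm -13.7 98.6 r 69.7 th 1.185 Fx Fy Fz -3.1 -2.6 -3.3 Ft -4.1 Fr -1.9 M [-1.22  0.78 -0.05]
pred slide/hole lid 35.18 31.62 X 145.3
(np.float64(30.8866551998609), 22, np.float64(0.1537))
```

>>> apply_moves --targets '[{"dp": [0.0009, 0.0001, 0.0004], "yaw": 0}, {"dp": [0.0018, 0.0001, 0.0007], "yaw": 0}, {"dp": [0.0027, 0.0002, 0.001], "yaw": 0}, {"dp": [0.0027, 0.0002, 0.001], "yaw": 0}]'

```text
time_s: 8.57
tcp_pos: [0.6077, -0.1008, 0.1025]
eef_rot: [-180.0, 0.0, -79.4]
contact_force: [-3.2, -2.2, -2.0]
gripper_width: 0.0153
gripper_force: 10.0
```

```bash
python3 -c "
from h import *
st2()"
```

```text
t 8.57 grip bx,z mm -11.1 99.5 r 69.6 th 1.226 Fx Fy Fz -3.6 -1.6 -2.0 Ft -4.1 Fr -0.7 M [-0.6   1.09 -0.01]
pred slide/hole lid 36.43 32.82 X 143.4
(np.float64(31.906035280026735), 22, np.float64(0.1562))
```

>>> apply_moves --targets '[{"dp": [0.0009, 0.0001, 0.0003], "yaw": 0}, {"dp": [0.0018, 0.0003, 0.0006], "yaw": 0}, {"dp": [0.0027, 0.0004, 0.0009], "yaw": 0}, {"dp": [0.0027, 0.0004, 0.0009], "yaw": 0}]'

```text
time_s: 9.05
tcp_pos: [0.6104, -0.1003, 0.1034]
eef_rot: [-180.0, 0.0, -79.4]
contact_force: [-3.4, 0.0, -1.2]
gripper_width: 0.0154
gripper_force: 10.0
```

```bash
python3 -c "
from h import *
st2()"
```

```text
t 9.05 grip bx,z mm -8.2 100.4 r 69.6 th 1.268 Fx Fy Fz -3.3 0.6 -1.2 Ft -3.6 Fr -0.2 M [-0.08  1.16 -0.02]
pred slide/hole lid 37.73 34.07 X 141.4
(np.float64(33.002185370336036), 22, np.float64(0.1588))
```

>>> apply_moves --targets '[{"dp": [0.0009, 0.0002, 0.0003], "yaw": 0}, {"dp": [0.0018, 0.0003, 0.0006], "yaw": 0}, {"dp": [0.0028, 0.0005, 0.0008], "yaw": 0}, {"dp": [0.0028, 0.0005, 0.0008], "yaw": 0}]'

```text
time_s: 9.53
tcp_pos: [0.6133, -0.0998, 0.1042]
eef_rot: [-180.0, 0.0, -79.4]
contact_force: [-3.7, 0.4, -1.7]
gripper_width: 0.0153
gripper_force: 10.0
```

```bash
python3 -c "
from h import *
st2()"
```

```text
t 9.53 grip bx,z mm -5.3 101.2 r 69.6 th 1.311 Fx Fy Fz -3.6 1.1 -1.7 Ft -3.9 Fr -0.8 M [0.37 1.16 0.03]
pred slide/hole lid 39.05 35.33 X 139.2
(np.float64(34.11576588316671), 22, np.float64(0.1615))
```

>>> apply_moves --targets '[{"dp": [0.0009, 0.0002, 0.0002], "yaw": 0}, {"dp": [0.0018, 0.0003, 0.0004], "yaw": 0}, {"dp": [0.0028, 0.0005, 0.0007], "yaw": 0}, {"dp": [0.0028, 0.0005, 0.0007], "yaw": 0}]'

```text
time_s: 10.02
tcp_pos: [0.616, -0.0994, 0.1049]
eef_rot: [-180.0, 0.0, -79.4]
contact_force: [-3.5, 2.0, 0.6]
gripper_width: 0.0159
gripper_force: 10.0
```

```bash
python3 -c "
from h import *
st2()"
```

```text
t 10.02 grip bx,z mm -2.6 101.9 r 69.6 th 1.352 Fx Fy Fz -3.1 2.6 0.6 Ft -2.9 Fr 1.2 M [0.6  1.26 0.06]
pred slide/hole lid 40.3 36.53 X 137.2
(np.float64(35.139237057120766), 22, np.float64(0.1639))
```

>>> apply_moves --targets '[{"dp": [0.0009, 0.0003, 0.0002], "yaw": 0}, {"dp": [0.0018, 0.0005, 0.0004], "yaw": 0}, {"dp": [0.0028, 0.0007, 0.0006], "yaw": 0}, {"dp": [0.0028, 0.0007, 0.0006], "yaw": 0}]'

```text
time_s: 10.5
tcp_pos: [0.6189, -0.0988, 0.1055]
eef_rot: [-180.0, -0.0, -79.4]
contact_force: [-2.9, 1.0, -1.4]
gripper_width: 0.0155
gripper_force: 10.0
```

```bash
python3 -c "
from h import *
st2()"
```

```text
t 10.5 grip bx,z mm 0.3 102.5 r 69.6 th 1.395 Fx Fy Fz -2.7 1.5 -1.4 Ft -2.9 Fr -1.0 M [0.41 1.16 0.01]
pred slide/hole lid 41.6 37.77 X 134.9
(np.float64(36.28391902777606), 22, np.float64(0.1665))
```

>>> apply_moves --targets '[{"dp": [0.0009, 0.0002, 0.0001], "yaw": 0}, {"dp": [0.0018, 0.0004, 0.0003], "yaw": 0}, {"dp": [0.0028, 0.0006, 0.0005], "yaw": 0}, {"dp": [0.0028, 0.0006, 0.0005], "yaw": 0}]'

```text
time_s: 10.98
tcp_pos: [0.6218, -0.0983, 0.106]
eef_rot: [-180.0, -0.0, -79.4]
contact_force: [-3.0, 0.6, -2.1]
gripper_width: 0.0156
gripper_force: 10.0
```

```bash
python3 -c "
from h import *
st2()"
```

```text
t 10.98 grip bx,z mm 3.3 103.0 r 69.6 th 1.438 Fx Fy Fz -2.8 1.1 -2.1 Ft -3.1 Fr -1.7 M [ 0.08  0.78 -0.04]
pred slide/hole lid 42.94 39.04 X 132.6
(np.float64(37.24917360990736), 22, np.float64(0.1686))
```

>>> apply_moves --targets '[{"dp": [0.001, 0.0002, 0.0001], "yaw": 0}, {"dp": [0.002, 0.0004, 0.0002], "yaw": 0}, {"dp": [0.002, 0.0004, 0.0002], "yaw": 0}, {"dp": [0.002, 0.0004, 0.0002], "yaw": 0}]'

```text
time_s: 11.47
tcp_pos: [0.6237, -0.0978, 0.1063]
eef_rot: [-180.0, -0.0, -79.4]
contact_force: [-1.5, -0.8, -1.0]
gripper_width: 0.0159
gripper_force: 10.0
```

```bash
python3 -c "
from h import *
st2()"
```

```text
t 11.47 grip bx,z mm 5.3 103.3 r 69.6 th 1.467 Fx Fy Fz -1.6 -0.5 -1.0 Ft -1.7 Fr -0.8 M [-0.12  0.59 -0.05]
pred slide/hole lid 43.81 39.87 X 131.1
(np.float64(37.75649937080463), 22, np.float64(0.1698))
```

>>> apply_moves --targets '[{"dp": [0.001, 0.0002, 0.0001], "yaw": 0}, {"dp": [0.002, 0.0004, 0.0002], "yaw": 0}, {"dp": [0.002, 0.0004, 0.0002], "yaw": 0}, {"dp": [0.002, 0.0004, 0.0002], "yaw": 0}]'

```text
time_s: 11.95
tcp_pos: [0.6258, -0.0975, 0.1065]
eef_rot: [-180.0, -0.0, -79.4]
contact_force: [-1.0, -1.2, -2.0]
gripper_width: 0.0152
gripper_force: 10.0
```

```bash
python3 -c "
from h import *
st2()"
```

```text
t 11.95 grip bx,z mm 7.4 103.5 r 69.7 th 1.497 Fx Fy Fz -1.2 -1.0 -2.0 Ft -1.3 Fr -1.9 M [-0.42  0.21 -0.01]
pred slide/hole lid 44.74 40.74 X 129.4
(np.float64(38.08420687695646), 22, np.float64(0.1705))
```

>>> apply_moves --targets '[{"dp": [0.0008, 0.0002, 0.0], "yaw": 0}, {"dp": [0.0015, 0.0003, 0.0001], "yaw": 0}, {"dp": [0.0015, 0.0003, 0.0001], "yaw": 0}, {"dp": [0.0015, 0.0003, 0.0001], "yaw": 0}]'

```text
time_s: 12.43
tcp_pos: [0.6272, -0.0971, 0.1065]
eef_rot: [-180.0, -0.0, -79.4]
contact_force: [-0.6, -2.2, -1.9]
gripper_width: 0.0157
gripper_force: 10.0
```

```bash
python3 -c "
from h import *
st2()"
```

```text
t 12.43 grip bx,z mm 8.8 103.5 r 69.6 th 1.518 Fx Fy Fz -1.0 -2.1 -1.9 Ft -1.1 Fr -1.8 M [-0.62  0.07 -0.01]
pred slide/hole lid 45.38 41.35 X 128.2
(np.float64(38.152144226069964), 22, np.float64(0.1706))
```

>>> apply_moves --targets '[{"dp": [0.0008, 0.0002, 0.0], "yaw": 0}, {"dp": [0.0015, 0.0003, 0.0001], "yaw": 0}, {"dp": [0.0015, 0.0003, 0.0001], "yaw": 0}, {"dp": [0.0015, 0.0003, 0.0001], "yaw": 0}]'

```text
time_s: 12.92
tcp_pos: [0.6285, -0.0969, 0.1066]
eef_rot: [-180.0, -0.0, -79.4]
contact_force: [1.0, -1.9, -1.5]
gripper_width: 0.016
gripper_force: 10.0
```

```bash
python3 -c "
from h import *
st2()"
```

```text
t 12.92 grip bx,z mm 10.2 103.6 r 69.7 th 1.537 Fx Fy Fz 0.7 -2.0 -1.5 Ft 0.6 Fr -1.5 M [-0.96 -0.14 -0.  ]
pred slide/hole lid 45.98 41.91 X 127.1
(np.float64(36.427169118764624), 22, np.float64(0.1668))
```

The lid has sunk by the expected amount (36.4° on the gauge, 36.4° predicted for seated) and the force has vanished. I'll open the jaws only slightly first, to check that it holds.

>>> apply_moves --targets '[{"dp": [0, 0, 0], "yaw": 0}, {"dp": [0, 0, 0], "yaw": 0}, {"dp": [0, 0, 0], "yaw": 0}, {"dp": [0, 0, 0], "yaw": 0}, {"dp": [0, 0, 0], "yaw": 0}, {"dp": [0, 0, 0], "yaw": 0}]' --grip 0.35

```text
time_s: 13.57
tcp_pos: [0.6284, -0.0967, 0.1066]
eef_rot: [-180.0, 0.0, -79.4]
contact_force: [-0.8, 0.1, -0.6]
gripper_width: 0.0286
gripper_force: 0.0
```

Run:
```python
from h import *
st2()
a=[cv2.resize(cap(n)["image"][y:y+210,x:x+280],None,fx=1.42,fy=1.42) for n,y,x in(("scene",100,120),("side",90,140))]
cv2.imwrite("pics/c3.png",np.hstack(a)[:,:,::-1])
```

```text
t 13.57 grip bx,z mm 10.1 103.6 r 69.6 th 1.537 Fx Fy Fz -0.8 0.2 -0.6 Ft -0.8 Fr -0.6 M [ 0.08 -0.02  0.05]
pred slide/hole lid 45.96 41.89 X 127.1
(np.float64(36.438487328340834), 22, np.float64(0.1668))
```

View pics/c3.png

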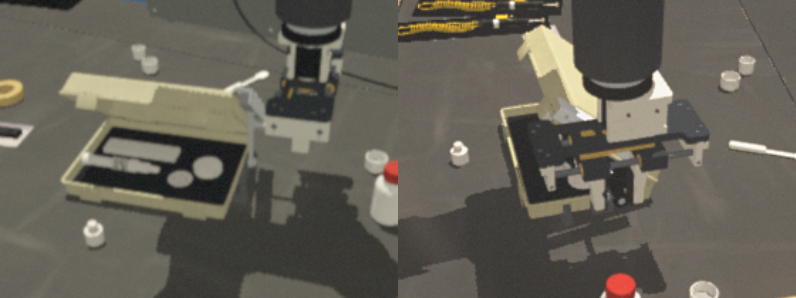

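The lid stays up at (65–250, 75–135) with the rod upright at (252,125) and no force on the tool. I'll open fully and withdraw upward.

>>> apply_moves --targets '[{"dp": [0, 0, 0], "yaw": 0}, {"dp": [0, 0, 0], "yaw": 0}, {"dp": [0, 0, 0], "yaw": 0}, {"dp": [0, 0, 0], "yaw": 0}, {"dp": [0, 0, 0], "yaw": 0}, {"dp": [0, 0, 0], "yaw": 0}, {"dp": [0, 0, 0.015], "yaw": 0}, {"dp": [0, 0, 0.03], "yaw": 0}, {"dp": [0, 0, 0.055], "yaw": 0}, {"dp": [0, 0, 0.08], "yaw": 0}, {"dp": [0, 0, 0.1], "yaw": 0}, {"dp": [0.01, -0.05, 0.13], "yaw": 0}, {"dp": [0.0, -0.1, 0.15], "yaw": 0}, {"dp": [-0.02, -0.14, 0.16], "yaw": 0}, {"dp": [-0.04, -0.17, 0.16], "yaw": 0}, {"dp": [-0.06, -0.2, 0.16], "yaw": 0}, {"dp": [-0.06, -0.2, 0.16], "yaw": 0}, {"dp": [-0.06, -0.2, 0.16], "yaw": 0}]' --grip -0.4

```text
time_s: 15.32
tcp_pos: [0.5661, -0.3003, 0.2673]
eef_rot: [-180.0, -0.0, -79.6]
contact_force: [0.7, 0.8, -0.2]
gripper_width: 0.0613
gripper_force: 0.0
```

Run:
```python
from h import *
print(lid(0),get_state()["contact_force"])
a=[cv2.resize(cap(n)["image"][y:y+210,x:x+280],None,fx=1.42,fy=1.42) for n,y,x in(("scene",100,150),("side",130,140))]
cv2.imwrite("pics/c4.png",np.hstack(a)[:,:,::-1])
```

```text
(np.float64(36.396286234094575), 22, np.float64(0.1667)) [0.68705602 0.17244852 0.99814444]
```

View pics/c4.png

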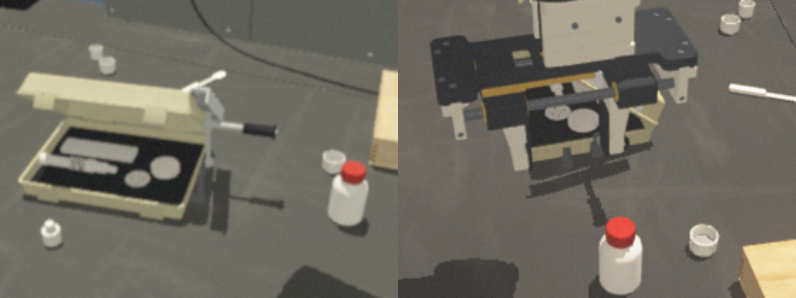

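The lid is propped: the rod is upright at (210,130) with its handle free at (260,130). The bottle (348,195), cup (333,160) and weight (52,235) have not moved.

```bash
python3 -c "
from h import *
print(r.close_job())"
```

```text
the job is handed in; nothing more can be done
None
```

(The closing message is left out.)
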